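Index a dividing fixture to its third stop and hold it

TASK

Unlock the dividing fixture: swing the sprung release lever round to its stop, then let it spring back by itself. Then turn the bar knob clockwise, seen from above, feeling three clicks from the locked home position, to the third stop without running past it, and finish still gripping the knob there: do not let go, the program ends while holding it. Leave the tape measure, the bottle and the hex key alone.

Things in the scene. Friction and masses are not known exactly. Their poses are not given: they have to be found in the camera images.
- fixture: Dividing fixture fixed to the bench: grey round base (176 mm across, 14 mm thick) with a tongue to own x = -117 mm, a lobed steel plate (126 mm across), a flange blank (top at z = 60 mm) and over it the bar knob. Origin on the knob's vertical axis at bench level; own x points from the lever end to the knob. Side parts: scale at +x (top 47 mm), detent housing at +y (56 mm), see also drill_bush.
- drill_bush (a point): Top of the steel drill bush, 77 mm above the bench, 48 mm from the knob axis at the fixture's own -y side; its 20 mm wide bracket reaches in to 41 mm from the axis. Fixed; keep the fingers above or inside it.
- knob_grip (a point): Centre of the black bar knob, on the vertical knob axis, 106 mm above the bench. The bar is 60 mm long (point's own x), 16 mm wide (own y) and 32 mm high (z = 90 to 122 mm); grip it across the width from above. The point turns with the knob. A dark line on the lobed plate meets the first of the six lines of the scale at home and moves on one line a stop.
- index_knob (a joint): Angle of knob and plate, rad, growing clockwise seen from above; 0 is the locked home. A spring ball clicks into a stop every 20 degrees (0.349 rad): first 0.349, second 0.698, third 1.047, fourth 1.396, fifth 1.745. About 0.3 N m carries it over a click. At home a lock bolt blocks it (about 2 degrees of play) until the release lever has been swung to its stop.
- lever_post (a point): Gripping or pushing point on the upright black post on the end of the release lever: 16 mm diameter, from z = 40 to 122 mm, this point on its axis at 104 mm. The point moves with the lever. An open carton (up to 208 mm high) stands near: work by the post's top.
- lever_pivot (a point): Point on the lever's vertical pivot axis, at the same height (104 mm) as the post point, 50 mm from it. The lever's flat arm lies at z = 39 to 50 mm.
- release_lever (a joint): Angle of the release lever, rad: 0 at rest, growing clockwise seen from above to its stop at 0.60. At rest the post lies from the pivot along the fixture's own -x, so it swings towards the fixture's own +y. A spring brings it back when let go; it takes 2 N at first and 7 N at the stop, pushing the post. From about 0.13 rad on it draws the lock bolt.
- lock_bolt (a joint): Travel of the lock bolt under the lever, m: 0 locked; drawn out 15 to 18 mm by a full swing of the lever, and it then stays out. Above 0.0135 the plate is free.
- tape_measure: Yellow tape measure standing on the bench, 34 x 88 x 60 mm; origin at the centre of its underside. Bystander.
- thread_lock: Small red bottle with white nozzle, 31 mm diameter, 98 mm high; origin at the centre of its underside. Bystander.
- hex_key: Black L-shaped hex key lying on the bench, 34 x 90 x 8 mm; origin at the centre of its underside. Bystander.

How it is judged:
By the outcome, as a careful person would: the job done as asked, in the order asked, and still so for the second after the job is handed in, while the arm keeps its last pose, push and grip.
It also fails if it takes over 58 s, if anything falls off the work surface, if the arm or the gripper's body presses on something with over 40 N, if the wrist force passes 120 N, or if a joint passes its speed limit or range.

ROBOT

A 6-joint arm with a two-finger parallel gripper is mounted at the origin on the work surface; the furniture and walls round the work are solid. World frame = base frame: x ahead of the robot, y to its left, z up, the work surface at z = 0. Lengths are in mm, angles in rad, forces in N, time in s.
With the tool pointing down it reaches from about 350 to 775 mm from the base axis. Payload 7.3 kg.
Tool frame: the origin (TCP) lies midway between the tips of the shut fingers; the grasp point (between the pads) lies 19 mm behind it; z points along the fingers, y is the line along which they close (so a half turn about z gives the same grasp; the last joint's range is limited). The gripper opens to 92 mm and grips with 3 to 60 N. Pads are 19 mm wide; open, the fingers measure 130 mm over their backs; the gripper's body (75 mm by 190 mm) begins 47 mm behind the grasp point.
Start: joints at [0.958, 0.342, 1.524, -0, 1.275, -0.146], TCP at [236.256, 468.858, 226.741] pointing down, gripper open.
Joint ranges: [-2.53, 2.53], [-0.77, 2.02], [0.04, 2.7], [-1, 4.14], [0.28, 2.66], [-3.11, 3.11]. Speed limits (rad/s): [2.57, 2.57, 3.14, 3.14, 3.14, 3.14].

INTERFACE

Orientations are given as [roll, pitch, yaw] about the fixed x, y, z axes, in that order (R = Rz(yaw) Ry(pitch) Rx(roll)).
In Python, from plant import * gives the robot as it stands.
- The arm moves only by the tool step_arm, never from a script. Its argument "deltas" is one flat list of numbers, 5 for each row, row after row: the shift along the world's x, y, z in mm, then the turn about the world's z in degrees, then the finger opening in mm, from 0 to 91.8. In form: [tx, ty, tz, turn, gripper, tx, ty, tz, turn, gripper, ...]. A call has exactly 10 rows; each row shifts and turns the commanded pose from where the row before left it; what a row does not reach is not made up. A row lasts 1/8 s, in which the tool goes at most 62.5 mm and 10.7 degrees, less where a joint would pass 70% of its speed; a pose out of reach is approached as far as the arm can. A call is refused whole if a number of a shift passes 62.5 or a number of a turn 10.7, either way. A call with a gripper value outside its range is refused whole. The fingers move at their own pace and stop on an object; the grip force is fixed at half the most. Time passes only in rows, so rows that do not move let the fingers close, or fill a call up. It gives the time, the measured TCP pose, the force, the opening and the grip force at its end, in the units of the state.
- get_obs(): the state, without advancing time (a new reading comes with each control period).
- capture(name): name is "scene" or "top" or "wrist"; returns the picture (420x560x3 uint8, red, green, blue); there is no depth.
- camera_params(name): a dict with "mtx" (3x3 intrinsics, pixels), "rvec" (rotation vector, rad) and "tvec" (3), from world to camera coordinates, as OpenCV has them. Camera axes: x right, y down, z forward; pixel columns grow to the right and rows downward; lengths in mm; the calibration is good to about 2 mm. The wrist camera is an equidistant fisheye: a pixel r from the principal point sees the ray r / f radians off the axis. A picture is of the moment at which its call begins: read the wrist's pose just before it. camera_params takes no time and is no camera call; for the wrist camera it gives the pose at the moment of the call.
- close_job(): hands the job in; it is judged then, once.
The state is a dict: "time": time; "joint_positions": joint angles; "dq": joint speeds; "tau": joint torques, N m; "tool_pos": TCP position; "tcp_rot": TCP orientation; "contact_force": force on the tool from outside, world axes, zero at the start; "moment": the same for the moment, N m; "grip_width": finger opening in mm; "finger_force": force on a finger pad.
Only numpy, scipy, OpenCV 4.12 (cv2) and the standard library are available. Lean on these libraries where they do the work, as an engineer would, in place of code of your own. Each camera call takes 0.05 s, during which the arm holds its last target. There are 200 camera calls.

## Working session

There is one attempt and no reset: what is moved stays moved. The work goes in short steps, Python scripts to look and compute and a tool call to move; the robot and the scene stay as the last step left them, time stands still between calls to the robot, and variables do not carry over. Pictures are saved under pics/ and viewed, at most 10 in all, crops included, and the job is handed in when it is done.

Besides the shell and the picture viewer there is one more tool, called after "Emit:" as name(argument=value, ...) on one line, values as JSON. step_arm: Moves the arm, as the interface text tells. Its arguments: {"type":"object","properties":{"deltas":{"type":"array","items":{"type":"number"}}},"required":["deltas"]}

```bash
mkdir -p pics; cat > h.py <<'E'
from plant import *
import numpy as np, cv2
def P(n):
    c=camera_params(n); K=np.array(c["mtx"],float);R=cv2.Rodrigues(np.array(c["rvec"],float))[0];t=np.array(c["tvec"],float).ravel();return K,R,t
def ray(n,u,v,p=None):
    K,R,t=p or P(n)
    d=np.array([(u-K[0,2])/K[0,0],(v-K[1,2])/K[1,1],1.])
    if n=="wrist":
        r=np.hypot(d[0],d[1]); d=np.array([d[0]/r*np.sin(r),d[1]/r*np.sin(r),np.cos(r)]) if r>1e-9 else np.array([0,0,1.])
    return -R.T@t, R.T@d/np.linalg.norm(d)
def onz(n,u,v,z,p=None):
    o,d=ray(n,u,v,p); return o+d*(z-o[2])/d[2]
def tri(rs):
    A=sum(np.eye(3)-np.outer(d,d) for o,d in rs); b=sum((np.eye(3)-np.outer(d,d))@o for o,d in rs); return np.linalg.solve(A,b)
def proj(n,X,p=None):
    K,R,t=p or P(n); x=R@np.array(X,float)+t
    if n=="wrist":
        r=np.hypot(x[0],x[1]);th=np.arctan2(r,x[2]);q=x[:2]/r*th
    else:q=x[:2]/x[2]
    return K[0,0]*q[0]+K[0,2],K[1,1]*q[1]+K[1,2]
E
python3 - <<'E'
from h import *
o=get_obs();print(o)
for n in("scene","top","wrist"):
    p=P(n);print(n,p[0].round(0).tolist(),(-p[1].T@p[2]).round(0))
    a=capture(n);cv2.imwrite(f"pics/{n}.png",cv2.cvtColor(a,cv2.COLOR_RGB2BGR))
E
```

```text
{'time': 0.0, 'joint_positions': array([ 9.57994914e-01,  3.42720556e-01,  1.52502112e+00,  3.03750646e-05,
        1.27537932e+00, -1.46023438e-01]), 'dq': array([-0.00074163,  0.00040974, -0.00103948,  0.00045604, -0.00046355,
        0.00054616]), 'tau': array([-4.98606787e-04, -4.31236053e+01, -2.44220442e+01,  7.19049876e-02,
        5.59838698e-02, -1.03943676e-04]), 'tool_pos': array([236.0049517 , 468.5132453 , 226.04464911]), 'tcp_rot': array([-3.14008480e+00, -2.51117873e-04,  2.67480562e+00]), 'contact_force': array([ 0.48476206, -0.7336901 , -0.38828912]), 'moment': array([-0.07195216, -0.08386451, -0.00987884]), 'finger_force': 0.0, 'grip_width': 92.01065423634448}
scene [[393.0, 0.0, 279.0], [0.0, 393.0, 209.0], [0.0, 0.0, 1.0]] [-170. -799.  512.]
top [[508.0, 0.0, 275.0], [0.0, 508.0, 220.0], [0.0, 0.0, 1.0]] [ 330. -328.  952.]
wrist [[325.0, 0.0, 277.0], [0.0, 325.0, 211.0], [0.0, 0.0, 1.0]] [177. 498. 384.]
```

View pics/top.png

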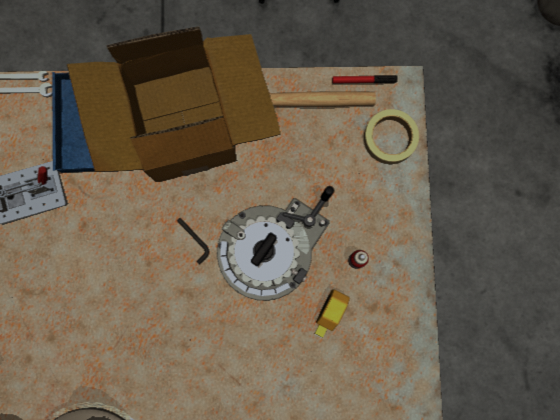

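View pics/scene.png

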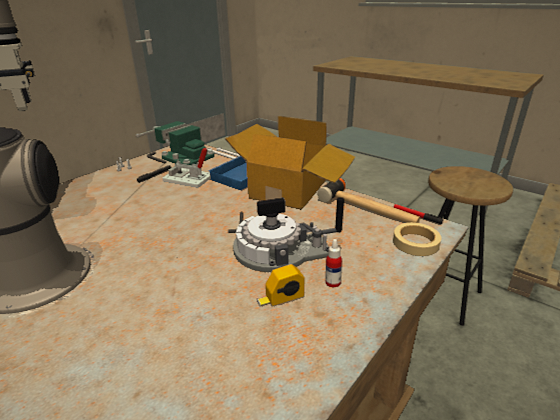

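View pics/wrist.png

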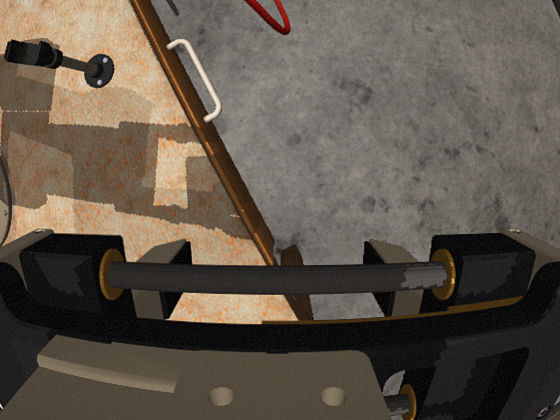

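The top view shows the knob at about (264,249), the lever post top at (329,190), the pivot at about (310,220), the bottle at (358,259), the tape at (333,312), the hex key at (195,240) and the carton at upper left. In the scene view the knob is at (271,206) and the post top at (339,200).

```bash
python3 - <<'E'
from h import *
t=cv2.imread("pics/top.png");s=cv2.imread("pics/scene.png")
a=cv2.resize(t[170:310,205:385],None,fx=4,fy=4,interpolation=cv2.INTER_CUBIC)
b=cv2.resize(s[180:310,220:360],None,fx=4,fy=4,interpolation=cv2.INTER_CUBIC)
cv2.imwrite("pics/ta.png",a);cv2.imwrite("pics/sb.png",b)
for n,u,v,z in(("top",264,249,122),("top",329,190,122),("top",310,220,50),("top",358,257,98),("top",333,312,60),("scene",271,206,106),("scene",339,200,122)):
    print(n,u,v,onz(n,u,v,z).round(0))
E
```

```text
top 264 249 [ 377. -322.  122.]
top 329 190 [ 473. -431.  122.]
top 310 220 [ 431. -405.   50.]
top 358 257 [ 362. -479.   98.]
top 333 312 [ 269. -439.   60.]
scene 271 206 [ 380. -320.  106.]
scene 339 200 [ 464. -435.  122.]
```

View pics/ta.png

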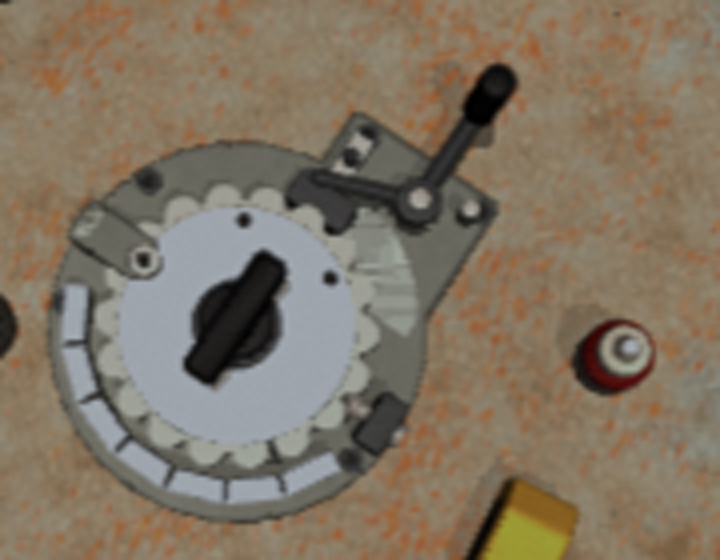

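View pics/sb.png

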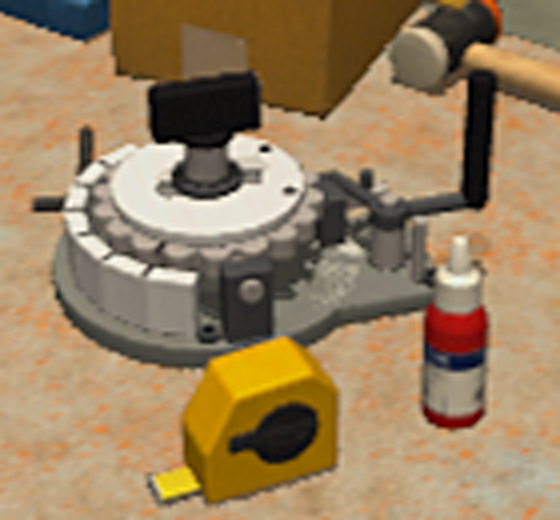

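The crops show the fixture clearly. In the top crop the knob bar runs from (203,375) to (268,258), the post top is at (497,78), the pivot at (420,202), the bush at (143,258) and the detent housing at (380,425). The fixture's own -x points up and right. In the scene crop the post top is at (482,76) and the knob's top centre at about (205,80).

```bash
python3 - <<'E'
from h import *
T=lambda x,y:(x/4+205-.4,y/4+170-.4)
S=lambda x,y:(x/4+220-.4,y/4+180-.4)
print("post",tri([ray("top",*T(498,78)),ray("scene",*S(482,76))]).round(1))
print("knobtop",tri([ray("top",*T(237,318)),ray("scene",*S(204,81))]).round(1))
print("pivot",tri([ray("top",*T(420,201)),ray("scene",*S(385,213))]).round(1), onz("top",*T(420,201),55).round(1))
for nm,q,z in(("basec",(239,331),10),("bush",(143,258),77),("house",(380,425),56),("postbase",(480,108),45),("bottle",(628,345),98),("t1",(360,115),14),("t2",(495,205),14)):print(nm,onz("top",*T(*q),z).round(1))
# knob mask
im=cv2.imread("pics/top.png").max(axis=2)
m=np.zeros_like(im);m[170:310,205:385]=(im[170:310,205:385]<42)
n,l,st,c=cv2.connectedComponentsWithStats(m)
for i in range(1,n):
  if st[i,4]>40:
    pts=np.argwhere(l==i)[:,::-1].astype(np.float32);r=cv2.minAreaRect(pts)
    W=np.array([onz("top",*p,122)[:2] for p in cv2.boxPoints(r)]);print(st[i],c[i].round(1),W.mean(0).round(1),W.round(0).tolist())
sm=cv2.imread("pics/scene.png").max(axis=2)
print(get_obs()["tool_pos"])
# carton corners at z~150..208
for u,v in((279,136),(235,160),(157,181)):print(u,v,onz("top",u,v,150).round(0),onz("top",u,v,208).round(0))
for n,X in(("ori_x",0),):pass
E
```

```text
post [ 474.3 -431.8  119.9]
knobtop [ 377.  -321.9  122.4]
pivot [ 431.4 -403.4   44.9] [ 430.9 -403.4   55. ]
basec [ 377.1 -321.5   10. ]
bush [ 406.  -281.2   77. ]
house [ 332.4 -382.9   56. ]
postbase [ 473.8 -432.6   45. ]
bottle [ 363.5 -485.5   98. ]
t1 [ 476.5 -379.9   14. ]
t2 [ 433.  -441.6   14. ]
[314 186  20  31 151] [324.9 196.4] [ 454.5 -418.7] [[435.0, -397.0], [481.0, -430.0], [474.0, -440.0], [428.0, -408.0]]
[283 213  29  14  54] [297.5 220. ] [ 424.3 -376.6] [[432.0, -353.0], [439.0, -356.0], [416.0, -401.0], [410.0, -397.0]]
[251 233  25  33 457] [263.7 249.6] [ 375.9 -321.8] [[372.0, -290.0], [405.0, -335.0], [380.0, -353.0], [347.0, -309.0]]
[236.0683849  468.61059034 226.21533259]
279 136 [ 558. -350.  150.] [ 541. -348.  208.]
235 160 [ 519. -278.  150.] [ 506. -282.  208.]
157 181 [ 487. -153.  150.] [ 476. -166.  208.]
```

Emit:
step_arm(deltas=[14,-50,10,-7,0,14,-50,10,-7,0,14,-50,10,-7,0,14,-50,10,-7,0,14,-50,10,-7,0,14,-50,10,-7,0,14,-50,10,-7,0,14,-50,10,-7,0,14,-50,10,-7,0,14,-50,10,-7,0])

```text
time: 1.4
tool_pos: [376.3, -32.8, 327.1]
tcp_rot: [3.141, -0.0, 1.449]
contact_force: [1.2, 0.5, -0.9]
grip_width: 1.1
finger_force: 0.0
```

Emit:
step_arm(deltas=[11,-41,0,-2.8,0,11,-41,0,-2.8,0,11,-41,0,-2.8,0,11,-41,0,-2.8,0,11,-41,0,-2.8,0,11,-41,0,-2.8,0,11,-41,0,-2.8,0,11,-41,0,-2.8,0,11,-41,0,-2.8,0,0,0,0,-2.8,0])

```text
time: 2.65
tool_pos: [475.0, -402.7, 324.5]
tcp_rot: [-3.139, -0.0, 0.96]
contact_force: [0.1, 1.1, 0.4]
grip_width: 0.6
finger_force: 0.0
```

```bash
python3 - <<'E'
from h import *
p=P("wrist");a=capture("wrist");cv2.imwrite("pics/w2.png",cv2.cvtColor(a,cv2.COLOR_RGB2BGR))
np.save("w2p.npy",np.array([p[0],p[1],np.tile(p[2],(3,1))]))
print((-p[1].T@p[2]).round(1))
for X in((473,-432,122),(474,-432,45),(431.2,-403.4,55),(377,-321.8,122),(541,-348,208),(495,-402,100)):print(X,np.round(proj("wrist",X,p),1))
E
```

```text
[ 513.1 -349.4  482.2]
(473, -432, 122) [290.4 210.4]
(474, -432, 45) [288.8 196.3]
(431.2, -403.4, 55) [250.8 198.7]
(377, -321.8, 122) [168.2 181.1]
(541, -348, 208) [304.1 110.1]
(495, -402, 100) [290.6 175.4]
```

View pics/w2.png

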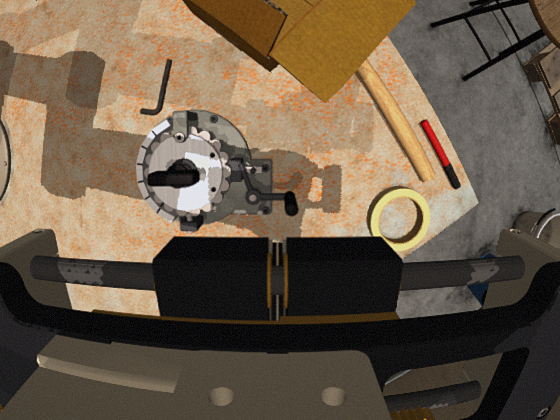

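The picture confirms the post top at (290,209) and the knob at (172,178), as predicted, and the carton flap corner at (325,100), clear of the descent. I'm going down behind the post.

Emit:
step_arm(deltas=[9,0,-30,0,0,9,0,-30,0,0,0,0,-30,0,0,0,0,-30,0,0,0,0,-30,0,0,0,0,-30,0,0,0,0,-20,0,0,0,0,-12,0,0,0,0,-10,0,0,0,0,0,0,0])

```text
time: 3.95
tool_pos: [493.1, -399.9, 104.4]
tcp_rot: [-3.141, -0.0, 0.965]
contact_force: [0.5, 0.5, -0.1]
grip_width: 0.6
finger_force: 0.0
```

Emit:
step_arm(deltas=[-2.7,-4.4,-1,0,0,-2.7,-4.4,-1,0,0,-2.7,-4.4,0,0,0,-2.7,-4.4,0,0,0,-1.3,-3,0,-3.5,0,-1.3,-3,0,-3.5,0,-1.3,-3,0,-3.5,0,-1.3,-3,0,-3.5,0,-1.3,-3,0,-3.5,0,0,0,0,0,0])

```text
time: 5.2
tool_pos: [476.3, -432.2, 102.8]
tcp_rot: [-3.141, -0.001, 0.659]
contact_force: [2.5, 3.9, 0.5]
grip_width: 0.4
finger_force: 1.9
```

Contact is made, with about 4.6 N of spring force. On to the stop.

Emit:
step_arm(deltas=[-1.8,-2.2,0,-3,0,-1.8,-2.2,0,-3,0,-2,-2.1,0,-3,0,-2.2,-2,0,-3,0,-2.3,-2,0,-3,0,-1.5,-1,0,-2,0,-1,-0.5,0,0,0,-1,-0.4,0,0,0,0,0,0,0,0,0,0,0,0,0])

```text
time: 6.45
tool_pos: [467.1, -442.7, 103.1]
tcp_rot: [3.141, -0.008, 0.365]
contact_force: [18.3, 10.2, -2.1]
grip_width: 0.6
finger_force: 9.4
```

A force of 21 N, well above the spring's 7 N, means the lever is at its stop. I'm easing off the load and lifting clear so that it springs back.

Emit:
step_arm(deltas=[3,1.5,10,0,0,8,3,30,0,0,0,0,40,0,0,0,0,40,0,0,0,0,0,0,0,0,0,0,0,0,0,0,0,0,0,0,0,0,0,0,0,0,0,0,0,0,0,0,0,0])

```text
time: 7.7
tool_pos: [473.3, -440.6, 222.5]
tcp_rot: [-3.141, 0.0, 0.362]
contact_force: [0.4, 0.3, 0.4]
grip_width: 0.5
finger_force: 0.0
```

```bash
python3 - <<'E'
from h import *
t=cv2.cvtColor(capture("top"),cv2.COLOR_RGB2BGR);s=cv2.cvtColor(capture("scene"),cv2.COLOR_RGB2BGR)
a=cv2.resize(t[170:310,205:385],None,fx=3,fy=3);b=cv2.resize(s[150:290,220:360],None,fx=3,fy=3)
b=b[:,:380]
cv2.imwrite("pics/rel.png",np.hstack([a[:, :],b[:,:255]]) if 0 else np.hstack([cv2.resize(a,(400,311)),cv2.resize(b,(380,311))]))
print(get_obs()["tool_pos"])
E
```

```text
[ 473.35593386 -440.62495067  222.64544906]
```

View pics/rel.png

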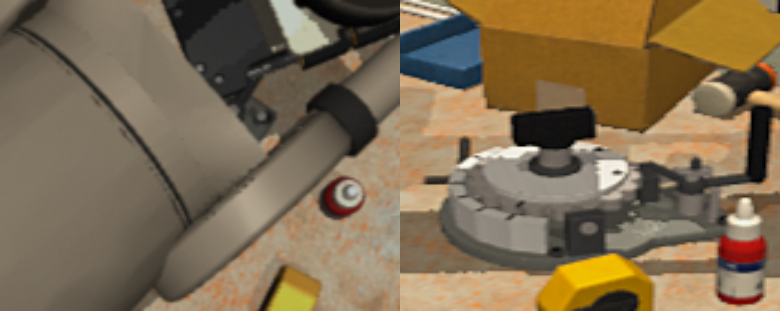

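The lever has sprung back to rest, with its post at (760,145) in the right half as before, and the knob is unmoved. Next I move over the knob.

Emit:
step_arm(deltas=[-12,14.8,0,-7,50,-12,14.8,0,-7,50,-12,14.8,0,-7,50,-12,14.8,0,-7,50,-12,14.8,0,-7,50,-12,14.8,0,-7,50,-12,14.8,0,-7,50,-12.3,15,0,-6.5,50,0,0,0,0,50,0,0,0,0,50])

```text
time: 9.05
tool_pos: [377.5, -322.7, 223.0]
tcp_rot: [3.141, -0.001, -0.604]
contact_force: [-0.8, 0.3, 0.2]
grip_width: 49.8
finger_force: 0.0
```

```bash
python3 - <<'E'
from h import *
# bar direction: brightness mask on the first top picture and the w2 wrist picture
w=np.load("w2p.npy");p2=(w[0],w[1],w[2][0])
for n,f,p,box,thr in(("top","pics/top.png",None,(245,228,285,272),30),("wrist","pics/w2.png",p2,(140,160,205,200),25)):
    im=cv2.imread(f).max(axis=2)
    for th in(thr-8,thr,thr+8):
        x0,y0,x1,y1=box;m=np.zeros_like(im);m[y0:y1,x0:x1]=im[y0:y1,x0:x1]<th
        k,l,st,c=cv2.connectedComponentsWithStats(m);i=1+st[1:,4].argmax()
        q=np.argwhere(l==i)[:,::-1].astype(np.float32)
        vx,vy,cx,cy=cv2.fitLine(q,cv2.DIST_L2,0,.01,.01).ravel()
        A=onz(n,cx-20*vx,cy-20*vy,118,p);B=onz(n,cx+20*vx,cy+20*vy,118,p);d=B-A
        print(n,th,st[i],np.round([cx,cy],1),((A+B)/2).round(1),round(np.degrees(np.arctan2(d[1],d[0]))%180,1))
p=P("wrist");a=capture("wrist");cv2.imwrite("pics/w3.png",cv2.cvtColor(a,cv2.COLOR_RGB2BGR))
o=get_obs();print(o["tool_pos"],o["tcp_rot"],o["joint_positions"].round(2))
for X in((377,-321.8,122),(377-24.6,-321.8+17,122),(377+24.6,-321.8-17,122)):print(np.round(proj("wrist",X,p),1))
E
```

```text
top 22 [252 234  24  31 153] [263.8 249. ] [ 377.2 -321.6  118. ] 148.0
top 30 [252 233  24  33 301] [263.7 249.3] [ 376.8 -321.4  118. ] 148.6
top 38 [251 233  25  33 436] [263.6 249.5] [ 376.5 -321.2  118. ] 145.9
wrist 17 [148 164  51  21 290] [173.3 174.5] [ 385.2 -318.8  118. ] 147.6
wrist 25 [148 164  51  23 532] [171.  176.1] [ 381.7 -318.5  118. ] 149.8
wrist 33 [148 161  51  27 649] [172.  176.2] [ 382.6 -319.4  118. ] 149.7
[ 377.55656669 -322.71332596  222.8393157 ] [ 3.14126766e+00 -7.52802902e-04 -6.04714855e-01] [-0.86  0.29  1.61 -0.    1.24  1.31]
[276.  213.1]
[276.  247.3]
[275.9 177. ]
```

View pics/w3.png

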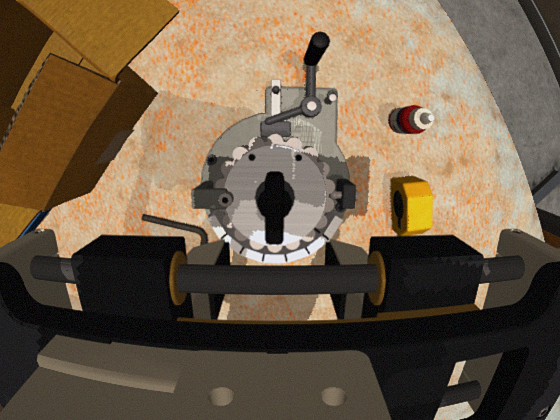

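The bar lies vertical at column 274, from row 172 to 243, in line with the fingers and within about 1 mm of centre. Descending.

Emit:
step_arm(deltas=[0,0,-25,0,50,0,0,-25,0,50,0,0,-25,0,50,0,0,-20,0,50,0,0,-15,0,50,0,0,-12,0,50,0,0,-8,0,50,0,0,-4,0,50,0,0,0,0,50,0,0,0,0,50])

```text
time: 10.35
tool_pos: [377.3, -322.3, 89.2]
tcp_rot: [3.141, -0.001, -0.606]
contact_force: [-1.0, -0.3, 0.7]
grip_width: 49.8
finger_force: 0.0
```

Emit:
step_arm(deltas=[0,0,0,0,40,0,0,0,0,30,0,0,0,0,22,0,0,0,0,18,0,0,0,0,10,0,0,0,0,0,0,0,0,0,0,0,0,0,0,0,0,0,0,0,0,0,0,0,0,0])

```text
time: 11.6
tool_pos: [378.2, -320.4, 88.9]
tcp_rot: [-3.138, -0.0, -0.607]
contact_force: [6.7, 6.7, 1.5]
grip_width: 30.3
finger_force: 30.0
```

```bash
python3 -c "
from h import *
o=get_obs();print({k:np.round(o[k],3) for k in('tool_pos','tcp_rot','contact_force','moment','grip_width','finger_force')})"
```

```text
{'tool_pos': array([ 378.241, -320.425,   88.908]), 'tcp_rot': array([-3.138, -0.   , -0.607]), 'contact_force': array([6.693, 6.714, 1.533]), 'moment': array([ 1.394, -1.012, -0.068]), 'grip_width': np.float64(30.343), 'finger_force': np.float64(30.0)}
```

A grip width of 30 mm isn't the 16 mm bar, so I'll look.

```bash
python3 - <<'E'
from h import *
s=cv2.cvtColor(capture("scene"),cv2.COLOR_RGB2BGR);w=cv2.cvtColor(capture("wrist"),cv2.COLOR_RGB2BGR)
cv2.imwrite("pics/g1.png",np.hstack([cv2.resize(s[120:260,210:330],(400,467),interpolation=cv2.INTER_CUBIC),cv2.resize(w[120:320,195:365],(397,467),interpolation=cv2.INTER_CUBIC)]))
E
```

```text
(no output)
```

View pics/g1.png

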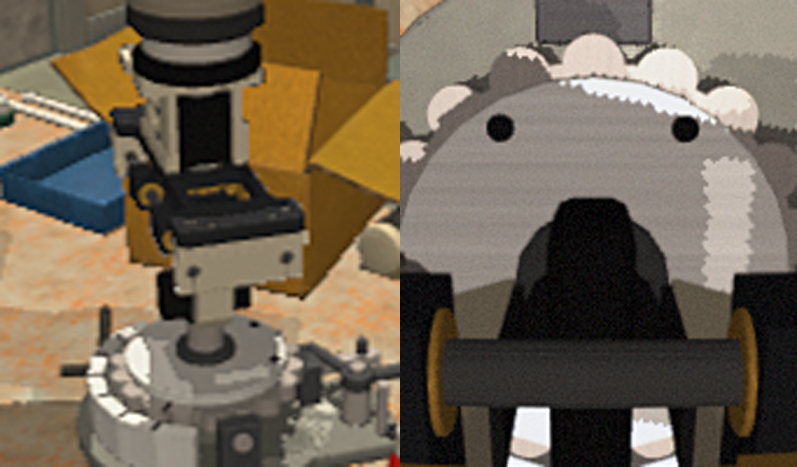

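The picture shows clear gaps on both sides of the bar: the bar is at columns 550–635 and the inner finger faces at about 500 and 690 in the right half. The jaws may not have finished closing, so I hold and re-read.

Emit:
step_arm(deltas=[0,0,0,0,0,0,0,0,0,0,0,0,0,0,0,0,0,0,0,0,0,0,0,0,0,0,0,0,0,0,0,0,0,0,0,0,0,0,0,0,0,0,0,0,0,0,0,0,0,0])

```text
time: 12.95
tool_pos: [378.2, -320.4, 88.9]
tcp_rot: [-3.138, -0.0, -0.607]
contact_force: [6.6, 7.4, 1.7]
grip_width: 30.2
finger_force: 30.0
```

```bash
python3 - <<'E'
from h import *
g=lambda im:(255*(im/255.)**0.4).astype(np.uint8)
s=cv2.cvtColor(capture("scene"),cv2.COLOR_RGB2BGR);w=cv2.cvtColor(capture("wrist"),cv2.COLOR_RGB2BGR)
s0=cv2.imread("pics/scene.png");w3=cv2.imread("pics/w3.png")
f=lambda im,x,y,ww,hh:cv2.resize(g(im[y:y+hh,x:x+ww]),(400,300),interpolation=cv2.INTER_CUBIC)
cv2.imwrite("pics/c.png",np.vstack([np.hstack([f(s0,240,190,64,48),f(w3,224,160,100,75)]),np.hstack([f(s,240,180,80,60),f(w,200,190,160,120)])]))
for z in(60,75,90,106,122):print(z,np.round(proj("wrist",(377,-321.8,z)),1),np.round(proj("scene",(377,-321.8,z)),1))
E
```

```text
60 [279.6 241.6] [271.2 225.2]
75 [279.8 250.4] [271.  219.3]
90 [279.9 260.7] [270.8 213.2]
106 [280.1 273.8] [270.6 206.7]
122 [280.4 289.5] [270.4 200. ]
```

View pics/c.png

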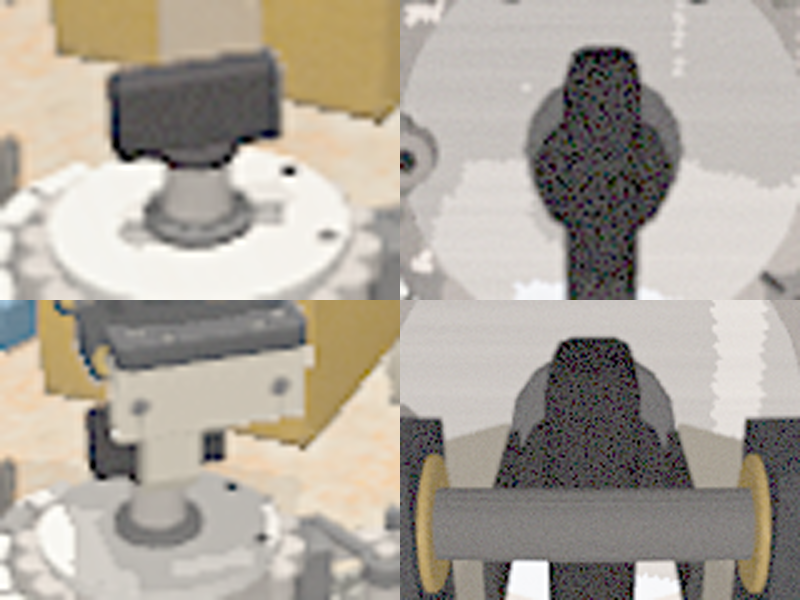

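The brightened crops show a round boss, about 30 mm across, under the middle of the bar: at (205,155) top left and (600,165) top right. The fingertips closed on that. I'll open, go up 13 mm and grip the bar above the boss.

Emit:
step_arm(deltas=[0,0,0,0,50,0,0,0,0,50,0,0,4,0,50,0,0,5,0,50,0,0,4,0,50,0,0,0,0,30,0,0,0,0,20,0,0,0,0,0,0,0,0,0,0,0,0,0,0,0])

```text
time: 14.3
tool_pos: [378.2, -320.2, 101.6]
tcp_rot: [-3.138, 0.0, -0.607]
contact_force: [7.0, 7.6, 0.7]
grip_width: 15.8
finger_force: 30.0
```

```bash
python3 -c "
from h import *
o=get_obs();print({k:np.round(o[k],3) for k in('tool_pos','tcp_rot','contact_force','moment','grip_width','finger_force')})"
```

```text
{'tool_pos': array([ 378.17 , -320.208,  101.582]), 'tcp_rot': array([-3.138,  0.   , -0.607]), 'contact_force': array([6.973, 7.557, 0.689]), 'moment': array([ 1.238, -0.878, -0.058]), 'grip_width': np.float64(15.835), 'finger_force': np.float64(30.004)}
```

The width is now 15.8 mm, so the bar is gripped. I'm recentring the command to unload the side force and turning the first 20° clockwise.

Emit:
step_arm(deltas=[0.5,1,0,0,0,0.5,1,0,0,0,0,0,0,-3,0,0,0,0,-3,0,0,0,0,-3,0,0,0,0,-3,0,0,0,0,-3,0,0,0,0,-3,0,0,0,0,-2,0,0,0,0,0,0])

```text
time: 15.55
tool_pos: [378.3, -319.9, 101.6]
tcp_rot: [-3.141, 0.0, -0.956]
contact_force: [3.8, 2.4, -2.8]
grip_width: 15.7
finger_force: 30.0
```

```bash
python3 -c "
from h import *
o=get_obs();print({k:np.round(o[k],3) for k in('tool_pos','tcp_rot','contact_force','moment','grip_width','finger_force')})"
```

```text
{'tool_pos': array([ 378.292, -319.904,  101.607]), 'tcp_rot': array([-3.141,  0.   , -0.956]), 'contact_force': array([ 3.779,  2.398, -2.757]), 'moment': array([ 0.389, -0.531, -0.265]), 'grip_width': np.float64(15.676), 'finger_force': np.float64(29.958)}
```

Emit:
step_arm(deltas=[0,0,0,-2.5,0,0,0,0,-2.5,0,0,0,0,-2.5,0,0,0,0,-2.5,0,0,0,0,-2.5,0,0,0,0,-2.5,0,0,0,0,-2.5,0,0,0,0,-2.5,0,0,0,0,0,0,0,0,0,0,0])

```text
time: 16.8
tool_pos: [378.6, -319.8, 101.6]
tcp_rot: [-3.141, 0.0, -1.305]
contact_force: [5.6, 2.2, -2.8]
grip_width: 15.6
finger_force: 30.0
```

```bash
cat > b.py <<'E'
from h import *
o=get_obs();print({k:np.round(o[k],3) for k in('tool_pos','tcp_rot','contact_force','moment','grip_width','finger_force')})
w=cv2.cvtColor(capture("wrist"),cv2.COLOR_RGB2BGR);import time;cv2.imwrite(f"pics/wt{o['time']:.2f}.png",w)
im=w.max(axis=2)
# bar edges below crossbar and at top end
for r in(210,216,300,304,308,312):
    d=np.where(im[r,225:335]<40)[0]+225
    print(r,d.min() if len(d) else None,d.max() if len(d) else None,len(d),end=' | ')
E
python3 b.py
```

```text
{'tool_pos': array([ 378.565, -319.837,  101.622]), 'tcp_rot': array([-3.141,  0.   , -1.305]), 'contact_force': array([ 5.626,  2.223, -2.757]), 'moment': array([ 0.499, -0.732, -0.274]), 'grip_width': np.float64(15.645), 'finger_force': np.float64(30.01)}
210 260 294 35 | 216 254 300 45 | 300 225 334 73 | 304 225 334 80 | 308 225 334 91 | 312 225 334 90 |
```

Emit:
step_arm(deltas=[0,0,0,-1,0,0,0,0,-1,0,0,0,0,-1,0,0,0,0,0,0,0,0,0,0,0,0,0,0,0,0,0,0,0,0,0,0,0,0,0,0,0,0,0,0,0,0,0,0,0,0])

```text
time: 18.1
tool_pos: [378.6, -319.9, 101.6]
tcp_rot: [-3.141, -0.0, -1.355]
contact_force: [5.7, 2.4, -4.1]
grip_width: 16.1
finger_force: 30.5
```

```bash
python3 b.py
```

```text
{'tool_pos': array([ 378.599, -319.864,  101.643]), 'tcp_rot': array([-3.141, -0.   , -1.355]), 'contact_force': array([ 5.712,  2.405, -4.098]), 'moment': array([ 0.51 , -0.889,  0.585]), 'grip_width': np.float64(16.139), 'finger_force': np.float64(30.5)}
210 260 294 35 | 216 253 300 45 | 300 225 334 76 | 304 225 334 79 | 308 225 334 91 | 312 225 334 88 |
```

The moment changes sign about 1° past nominal, so the detent centre lies near yaw -1.32 at stop two and -1.67 at stop three. I turn the last 18° gently.

Emit:
step_arm(deltas=[0,0,0,-2,0,0,0,0,-2,0,0,0,0,-2,0,0,0,0,-2,0,0,0,0,-2,0,0,0,0,-2,0,0,0,0,-2,0,0,0,0,-2,0,0,0,0,-1.5,0,0,0,0,-0.5,0])

```text
time: 19.4
tool_pos: [378.9, -319.8, 101.6]
tcp_rot: [-3.14, 0.0, -1.671]
contact_force: [7.7, 2.5, -3.3]
grip_width: 15.5
finger_force: 29.9
```

Emit:
step_arm(deltas=[-0.3,0,0,0,0,0,0,0,0,0,0,0,0,0,0,0,0,0,0,0,0,0,0,0,0,0,0,0,0,0,0,0,0,0,0,0,0,0,0,0,0,0,0,0,0,0,0,0,0,0])

```text
time: 20.65
tool_pos: [378.8, -319.8, 101.6]
tcp_rot: [-3.14, 0.0, -1.67]
contact_force: [8.2, 3.0, -4.6]
grip_width: 16.0
finger_force: 29.9
```

```bash
python3 b.py; python3 - <<'E'
from h import *
s=cv2.cvtColor(capture("scene"),cv2.COLOR_RGB2BGR);s0=cv2.imread("pics/scene.png")
# lever post unchanged?
print(np.abs(s[190:240,325:350].astype(int)-s0[190:240,325:350]).mean())
# plate mark: darkest direction on the lobed plate rim (z~45) and on scale, wrist camera radial profile
p=P("wrist");w=capture("wrist").max(axis=2).astype(np.uint8)
c=np.array([377.3,-321.6])
for z,r in((47,55),(47,60),(47,75),(47,82)):
    L=[]
    for a in range(60,230,1):
        x=[*(c+r*np.array([np.cos(np.radians(a)),np.sin(np.radians(a))])),z];u,v=proj("wrist",x,p)
        L.append(int(w[int(round(v)),int(round(u))]) if 0<=v<420 and 0<=u<560 else -1)
    print(r,L[::3])
E
```

```text
{'tool_pos': array([ 378.848, -319.846,  101.64 ]), 'tcp_rot': array([-3.14,  0.  , -1.67]), 'contact_force': array([ 8.201,  3.018, -4.623]), 'moment': array([ 0.52 , -1.261,  0.07 ]), 'grip_width': np.float64(15.958), 'finger_force': np.float64(29.942)}
210 260 294 35 | 216 254 300 41 | 300 225 334 75 | 304 225 334 78 | 308 225 334 90 | 312 225 334 92 | 8.341866666666666
55 [53, 37, 35, 32, 5, 16, 19, 14, 14, 12, 6, 4, 33, 23, 30, 42, 47, 53, 106, 19, 26, 23, 29, 29, 31, 25, 27, 19, 22, 22, 17, 20, 21, 22, 10, 10, 208, 189, 199, 100, 104, 111, 105, 103, 85, 91, 139, 143, 141, 143, 144, 87, 119, 150, 144, 147, 143]
60 [80, 72, 16, 4, 17, 14, 12, 14, 15, 14, 13, 12, 1, 15, 79, 75, 68, 116, 37, 24, 22, 28, 31, 27, 31, 34, 31, 26, 29, 25, 18, 5, 18, 3, 9, 13, 211, 80, 75, 166, 196, 102, 105, 85, 75, 70, 104, 142, 137, 142, 79, 65, 64, 69, 151, 145, 148]
75 [13, 10, 81, 15, 106, 87, 20, 11, 13, 10, 15, 75, 26, 77, 39, 10, 25, 27, 22, 21, 27, 25, 29, 29, 30, 26, 28, 31, 28, 23, 27, 29, 16, 13, 19, 17, 15, 183, 43, 184, 189, 190, 188, 189, 184, 114, 195, 193, 185, 193, 194, 187, 84, 96, 56, 44, 54]
82 [24, 54, 72, 29, 4, 7, 10, 17, 13, 23, 15, 11, 13, 28, 78, 78, 71, 82, 26, 22, 31, 29, 31, 31, 23, 23, 30, 34, 34, 23, 26, 29, 25, 18, 12, 17, 13, 138, 136, 138, 144, 143, 144, 134, 142, 139, 146, 144, 145, 135, 167, 228, 223, 222, 227, 221, 61]
```

The turn matches three clicks (1.047 rad), the residual moment is about zero and the grip hasn't changed. Handing in while holding.

```bash
python3 -c "
from plant import *
print(close_job())"
```

```text
the job is handed in; nothing more can be done
None
```

I handed the job in with the gripper still holding the bar knob at the third stop. The lever was swung to its stop and had sprung back, and the knob was turned about 60° clockwise, with almost no torque left on it. I judged the third stop from tool angle and torque, not from the scale line, and the hand-in returned no verdict.

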